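Load the drying stand and hold its index plunger back

TASK

Take the rinsed steel cup off its rest and set it (do not drop it) upside down over the thick drying peg of the rotary stand, rim resting on the turntable, and let go of it. Then pull the stand's sprung index plunger fully back by its knob and keep holding it there, so that the pin stays clear of its hole while I turn the stand: the job finishes with the gripper still holding the plunger back. Leave the other things on the bench where they are.

Things in the scene. Friction and masses are not known exactly. Their poses are not given: they have to be found in the camera images.
- cup: Straight-sided thin steel cup, 50 mm outside diameter, 75 mm tall, wall 2.5 mm, floor 4 mm, about 0.14 kg. It starts lying on its side on the two-rod rest, its axis level and 55 mm above the table, mouth pointing away from the robot and somewhat to its left. Origin: centre of the underside of its closed end; its z axis runs from the closed end to the mouth.
- cup_rim (a point): Centre of the cup's mouth, in the plane of the rim, 75 mm along the cup's z from its origin.
- rest: Fixed low rest that carries the lying cup: two level 8 mm rods 90 mm long along its x, 30 mm apart (38 mm over the outsides, narrower than the cup), tops 34 mm above the table, on a foot 85 x 44 mm. Origin: centre of the underside. The cup lies about centred on it, its axis along the rest's x, mouth to +x.
- stand: Fixed drying stand (does not turn in this task): round aluminium turntable 160 mm across, flat top 52 mm above the table, index holes round its rim, on a dark steel foot 190 x 170 mm. Origin: on the table under the turntable's centre; z up. On top: one thick steel peg at x -30, y +10 mm, and two thin brass ring pegs 31 mm tall at x +50, y +-45 mm. The index plunger is on the -y side.
- peg_base (a point): Foot of the thick drying peg, on its axis, at the height of the turntable's top (52 mm above the table). The peg is 16 mm thick, 46 mm tall with a tapered top. A cup inverted over it stands with its rim on the turntable's top, its rim centre then within about 14 mm of this point.
- pin_hole (a point): Seat hole in the turntable's rim, on the -y side, 44 mm above the table, facing the stand's -y. The sprung pin enters it from a fixed level steel barrel 25 mm thick, on a block, that begins 10 mm out from here and ends 36 mm out; the pull knob lies beyond it on the same line.
- plunger_knob (a point): Centre of the plunger's round aluminium pull knob: 24 mm diameter, 22 mm long, its axis level along the stand's y, 44 mm above the table; seated, 141 mm from the stand's origin on the -y side; it moves with the plunger. A neck 10 mm thick, 14 mm long when seated, parts it from the barrel; its sides, outer end and top are free, with 30 mm free under it.
- plunger (a joint): Travel of the index plunger in m: 0 = pin seated 9 mm deep in the turntable's rim hole (start), 0.009 = pin just leaving the hole, 0.018 = pulled fully back against its stop. Pulling moves the knob along the stand's -y, straight and level. The spring pulls back with about 4.5 N seated, 10 N fully back; let go, it snaps shut.
- wheel: Bystander, to be left alone: rubber polishing wheel lying flat, 60 mm across, 12 mm thick. Origin: underside centre.
- block: Bystander, to be left alone: ceramic soldering block, 90 x 65 x 22 mm. Origin: underside centre.
- thirdhand: Bystander, to be left alone: steel third-hand: round base 68 mm across with a thin upright and arm, 105 mm tall in all. Origin: underside centre.
- stretcher: Bystander, to be left alone: bronze ring-stretcher handle lying down, a round bar 170 mm long along its x, 22 mm thick. Origin: underside centre.
- jar: Bystander, to be left alone: small squat lidded glass jar, 48 mm across, 55 mm tall. Origin: underside centre.
- clamp: Bystander, to be left alone: wooden ring clamp lying down, 100 mm long along its x, 25 mm tall. Origin: underside centre.
Mind the look-alikes: they are no part of the job. Leave any green or purple look-alike of the cup alone.

How it is judged (in metres and radians):
On the way, in this order (a step that is already met when the one before it is completed fails the run):
1. the cup stands upside down over the thick peg, let go (angle between cup's own z axis and vertical above 3.04 rad and horizontal distance between cup_rim and peg_base below 0.018 m and z of cup_rim in the frame of peg_base between -0.004 and 0.004 m and contact force between each of the arm, the fingers and cup below 0.05 N and linear speed of cup below 0.03 m/s), for 0.2 s.
2. the plunger is pulled fully back by the gripper (value of joint plunger above 0.0145 m and contact force between the fingers and stand above 2 N), for 0.3 s.
At the end, for the whole second after the job is handed in: The cup stands upside down (within 0.1 rad) over the thick peg, its rim centre within 18 mm of the peg's axis and within 4 mm of the turntable's top in height, still and untouched by the robot; the plunger is held at 14.5 mm or more of its 18 mm travel, with the gripper pressing on it (over 2 N) (all of step 1 and all of step 2); the arm keeps its last pose, push and grip.
It fails at once if the cup is dropped or knocked (moving faster than 0.5 m/s out of the fingers) (contact force between the fingers and cup below 0.01 N and linear speed of cup above 0.5 m/s).
It fails at once if a bystander is moved by more than 30 mm (distance of any of wheel, block, thirdhand, stretcher, jar, clamp from where it was at the start of the episode above 0.03 m).
It also fails if it takes over 51 s, if anything falls off the work surface, if the arm or the gripper's body presses on something with over 40 N, if the wrist force passes 120 N, or if a joint passes its speed limit or range.

ROBOT

A 7-joint arm with a two-finger parallel gripper is mounted at the origin on the work surface. World frame = base frame: x ahead of the robot, y to its left, z up, the work surface at z = 0. Lengths are in m, angles in degrees, forces in N, time in s.
With the tool pointing down it reaches from about 0.425 to 1.025 m from the base axis. Payload 9.4 kg.
Tool frame: the origin (TCP) lies at the very end of the fingers, on their centre line; the grasp point (between the pads) lies 19 mm behind it; z points along the fingers, y is the line along which they close (so a half turn about z gives the same grasp; the last joint's range is limited). The gripper opens to 85 mm and grips with 20 to 120 N. Pads are 22 mm wide; open, the fingers measure 114 mm over their backs; the gripper's body (76 mm by 85 mm) begins 54 mm behind the grasp point. The pads swing forward as they close: fully open they stand 13 mm farther back than shut.
Start: joints at [-74.525, 34.337, -0.143, 91.639, 0.103, 54.024, -4.572], TCP at [0.246, 0.682, 0.231] pointing down, gripper open.
Joint ranges: [-147.43, 147.43], [-19.82, 112.94], [-74.19, 73.91], [6.32, 146.72], [-59.91, 239.91], [6.04, 106.73], [-150.56, 150.56]. Speed limits (degrees/s): [127.2, 127.2, 172.46, 172.46, 180, 180, 180].

INTERFACE

Orientations are given as [roll, pitch, yaw] about the fixed x, y, z axes, in that order (R = Rz(yaw) Ry(pitch) Rx(roll)).
In Python, from station import robot gives the robot as it stands.
- The arm moves only by the tool drive_tool, never from a script. Its argument "moves" is a list of rows, each a list of 3 entries, a list of its own where there are three numbers: the shift along the tool's x, y, z as a fraction of full scale, then the turn, a rotation vector about the tool's x, y, z as a fraction of full scale, then the opening, from -1 (shut) to 1 (fully open). In form: [[[tx, ty, tz], [wx, wy, wz], gripper], ...]. A call has 1 to 12 rows; each row is the pose to reach, as a shift and turn from the pose commanded when the call began, along the tool's axes at that moment, turning the shorter way round; what a row does not reach only later rows make up. Full scale, the value 1, is 1 m for a shift and 180 degrees for a turn. A row lasts 1/12 s, in which the tool goes at most 41.7 mm and 7.16 degrees, less where a joint would pass 70% of its speed; a pose out of reach is approached as far as the arm can. A call with a number of a shift or a turn outside -1 to 1 is refused whole. A call with a gripper value outside its range is refused whole. The fingers move at their own pace and stop on an object; "force" is the grip in N (left out, the last holds). Time passes only in rows, so rows that repeat a pose let the fingers close. It gives the time, the measured TCP pose, the force, the opening and the grip force at its end, in the units of the state.
- robot.observe(): the state, without advancing time (a new reading comes with each control period).
- robot.get_image(name): name is "scene" or "top" or "wrist"; returns the picture (384x512x3 uint8, blue, green, red); there is no depth.
- robot.camera_params(name): a dict with "mtx" (3x3 intrinsics, pixels), "R" (3x3) and "t" (3): a world point X has camera coordinates R X + t; the wrist camera has in their place "mount" (4x4, takes a point from camera to tool coordinates, whose origin is the TCP and whose axes are the flange's). Camera axes: x right, y down, z forward; pixel columns grow to the right and rows downward; lengths in m; the calibration is good to about 2 mm. The wrist camera is an equidistant fisheye: a pixel r from the principal point sees the ray r / f radians off the axis. A picture is of the moment at which its call begins: read the wrist's pose just before it. camera_params takes no time and is no camera call.
- robot.sign_off(): hands the job in; it is judged then, once.
The state is a dict: "clock": time; "joint_pos": joint angles; "dq": joint speeds; "joint_efforts": joint torques, N m; "ee_pos": TCP position; "eef_rot": TCP orientation; "contact_force": force on the tool from outside, world axes, zero at the start; "moment": the same for the moment, N m; "width": finger opening in m; "grip_force": force on a finger pad.
Only numpy, scipy, OpenCV 4.12 (cv2) and the standard library are available. Lean on these libraries where they do the work, as an engineer would, in place of code of your own. Each camera call takes 0.05 s, during which the arm holds its last target. There are 200 camera calls.

## Working session

There is one attempt and no reset: what is moved stays moved. The work goes in short steps, Python scripts to look and compute and a tool call to move; the robot and the scene stay as the last step left them, time stands still between calls to the robot, and variables do not carry over. Pictures are saved under pics/ and viewed, at most 10 in all, crops included, and the job is handed in when it is done.

Besides the shell and the picture viewer there is one more tool, called by a JSON object that holds its "op" and its "data". drive_tool: Moves the arm, as the interface text tells. Its arguments: {"type":"object","properties":{"moves":{"type":"array"},"force":{"type":"number"}},"required":["moves"]}

```bash
mkdir -p pics; python3 - <<'E'
from station import robot
import cv2,numpy as np
np.set_printoptions(precision=4,suppress=True)
s=robot.observe();print(s)
for n in("scene","top"):
    im=robot.get_image(n);cv2.imwrite(f"pics/{n}0.png",im)
    p=robot.camera_params(n);print(n,p)
print(robot.camera_params("wrist"))
a=cv2.imread("pics/scene0.png");b=cv2.imread("pics/top0.png")
cv2.imwrite("pics/s0.png",cv2.resize(a,(800,600),interpolation=cv2.INTER_CUBIC))
cv2.imwrite("pics/t0.png",cv2.resize(b,(800,600),interpolation=cv2.INTER_CUBIC))
E
```

```text
{'clock': 0.0, 'joint_pos': array([-74.5255,  34.3861,  -0.1458,  91.683 ,   0.1046,  54.0217,
        -4.5715]), 'dq': array([-0.1539, -0.0307, -0.0234, -0.0304,  0.0315, -0.0043,  0.0571]), 'joint_efforts': array([ -0.0013, -77.6445,   1.5634, -25.8009,   0.0121,   0.009 ,
         0.    ]), 'ee_pos': array([0.2463, 0.6814, 0.2304]), 'eef_rot': array([-179.9099,    0.0094,  160.1359]), 'contact_force': array([-0.7064, -0.5833, -0.097 ]), 'moment': array([ 0.0423,  0.0178, -0.0138]), 'grip_force': 0.0, 'width': 0.08572740408887891}
scene {'mtx': array([[461.8987,   0.    , 252.6393],
       [  0.    , 461.8987, 193.0989],
       [  0.    ,   0.    ,   1.    ]]), 'R': array([[ 0.6823,  0.7309,  0.0148],
       [ 0.6361, -0.5836, -0.5048],
       [-0.3604,  0.3538, -0.8631]]), 't': array([-0.3764, -0.3114,  1.4201])}
top {'mtx': array([[460.573 ,   0.    , 254.1321],
       [  0.    , 460.573 , 193.0694],
       [  0.    ,   0.    ,   1.    ]]), 'R': array([[-0.024 , -0.9997, -0.0082],
       [-0.9821,  0.0252, -0.1865],
       [ 0.1866,  0.0036, -0.9824]]), 't': array([0.0187, 0.5617, 1.2689])}
{'mtx': array([[297.3186,   0.    , 256.6809],
       [  0.    , 297.3186, 191.0081],
       [  0.    ,   0.    ,   1.    ]]), 'mount': array([[-0.0001, -0.9488, -0.3158,  0.0811],
       [ 1.    , -0.0002,  0.0003, -0.0006],
       [-0.0003, -0.3158,  0.9488, -0.1422],
       [ 0.    ,  0.    ,  0.    ,  1.    ]])}
```

View pics/s0.png

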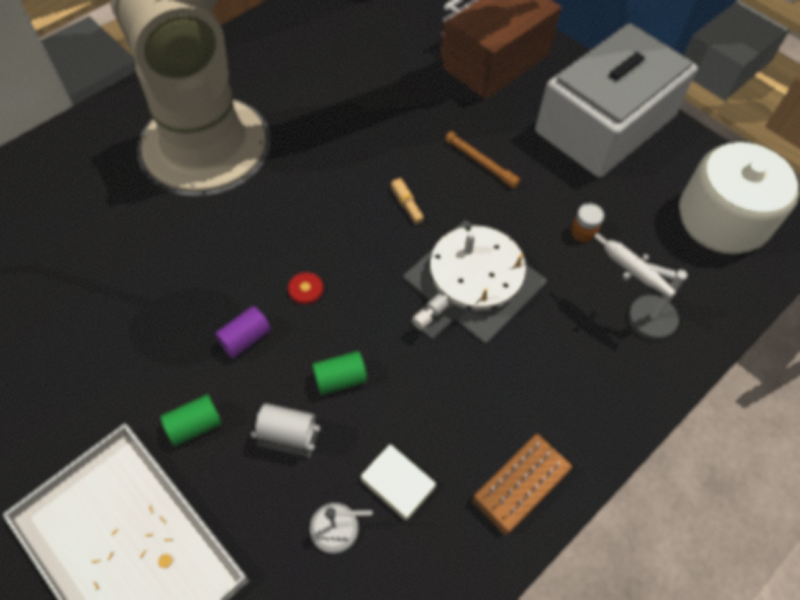

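View pics/t0.png

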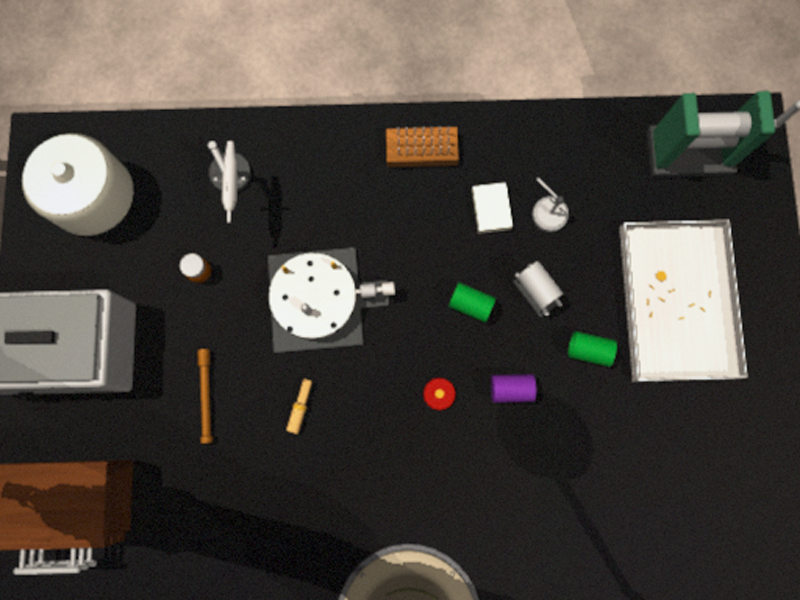

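Steel cup: the only unpainted one, at about (540,288) in the top view and (285,427) in the scene view, on a rest whose rods show. The look-alikes are green at top (472,302) and (592,350), and purple at (514,389). The stand is at top (315,297) with its knob at (385,289). I'll confirm in enlarged crops.

```bash
python3 - <<'E'
import cv2,numpy as np
a=cv2.imread("pics/scene0.png");b=cv2.imread("pics/top0.png")
def c(im,x,y,w,h):return cv2.resize(im[y:y+h,x:x+w],(400,300),interpolation=cv2.INTER_CUBIC)
cup_t=c(b,312,156,72,54);cup_s=c(a,146,246,72,54)
st_t=c(b,166,150,100,75);st_s=c(a,255,138,100,75)
cv2.imwrite("pics/crop1.png",np.vstack([np.hstack([cup_t,cup_s]),np.hstack([st_t,st_s])]))
E
```

```text
(no output)
```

View pics/crop1.png

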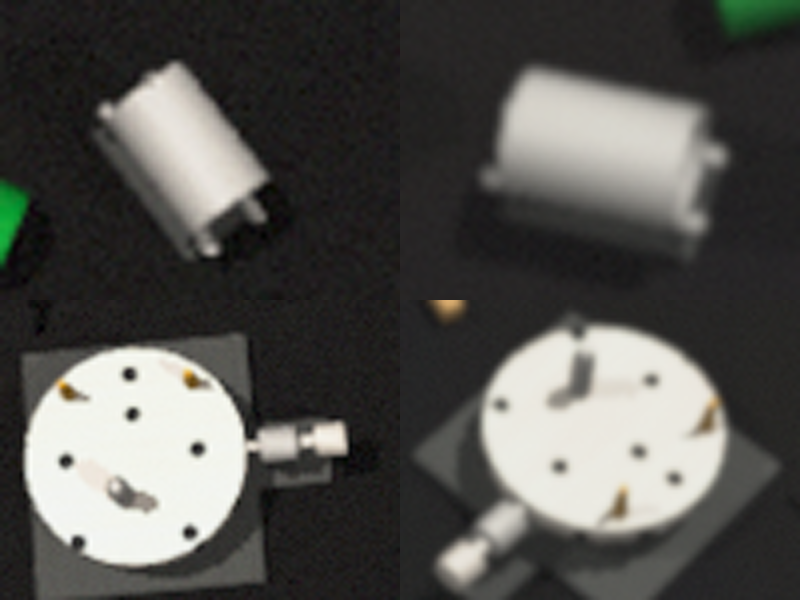

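The crops confirm it: the bare steel cup lies on the rods with its mouth up-left in the top crop. The stand has its barrel and knob to the right, brass ring pegs at the top, and the thick peg at lower left.

```bash
cat > h.py <<'E'
import cv2,numpy as np
from station import robot
np.set_printoptions(precision=4,suppress=True)
P={n:robot.camera_params(n) for n in("scene","top")}
def cast(n,uv,z):
    p=P[n];uv=np.atleast_2d(np.asarray(uv,float))
    d=np.c_[uv,np.ones(len(uv))]@np.linalg.inv(p["mtx"]).T@p["R"]
    c=-p["R"].T@p["t"]
    return c+d*((z-c[2])/d[:,2])[:,None]
def proj(n,X):
    p=P[n];q=(np.atleast_2d(X)@p["R"].T+p["t"])@p["mtx"].T;return q[:,:2]/q[:,2:]
def tri(a,b):
    M=[p["mtx"]@np.c_[p["R"],p["t"]] for p in(P["scene"],P["top"])]
    X=cv2.triangulatePoints(*M,np.array(a,float).reshape(2,1),np.array(b,float).reshape(2,1))[:,0];return X[:3]/X[3]
def blob(m,near):
    cs,_=cv2.findContours(m,cv2.RETR_EXTERNAL,cv2.CHAIN_APPROX_NONE)
    return min((c for c in cs if cv2.contourArea(c)>3),key=lambda c:np.hypot(*(c.mean(0)[0]-near)))
def circ(X):
    s=np.linalg.lstsq(np.c_[2*X[:,:2],np.ones(len(X))],(X[:,:2]**2).sum(1),rcond=None)[0]
    return s[:2],np.sqrt(s[2]+s[0]**2+s[1]**2)
E
python3 - <<'E'
from h import *
im={"scene":cv2.imread("pics/scene0.png"),"top":cv2.imread("pics/top0.png")}
cc={}
for n,cup,st,kn,off in(("scene",(182,273),(305,170),(274,200),(255,138)),("top",(346,184),(200,189),(248,185),(166,150))):
    print(n,"cam",-P[n]["R"].T@P[n]["t"])
    g=im[n].min(2)
    m=cv2.morphologyEx((g>95).astype(np.uint8),cv2.MORPH_OPEN,np.ones((7,7)))
    r=cv2.minAreaRect(blob(m,cup));print("cup",r);b=cv2.boxPoints(r);print(b,"\n",cast(n,b,.055));cc[n]=r[0]
    c=blob((g>150).astype(np.uint8),st);h=cv2.convexHull(c)[:,0]
    X=cast(n,h,.052);k=circ(X)
    for _ in range(3):
        d=np.abs(np.hypot(*(X[:,:2]-k[0]).T)-k[1]);X=X[d<max(.002,np.median(d)*2)];k=circ(X)
    print("table",k,len(X))
    hsv=cv2.cvtColor(im[n],cv2.COLOR_BGR2HSV)
    o=((hsv[...,1]>110)&(hsv[...,2]>60)&(hsv[...,0]<30)).astype(np.uint8)
    cs,_=cv2.findContours(o,0,1)
    for q in cs:
        if np.hypot(*(q.mean(0)[0]-st))<32:print("brass",q.mean(0)[0],cast(n,q.mean(0),.07),cv2.contourArea(q))
    kb=(g>110).astype(np.uint8);cs,_=cv2.findContours(kb,0,1)
    for q in cs:
        if np.hypot(*(q.mean(0)[0]-kn))<18:
            rr=cv2.minAreaRect(q);print("knob",rr,cast(n,rr[0],.044))
print(tri(cc["scene"],cc["top"]))
E
```

```text
scene cam [ 0.9666 -0.409   1.074 ]
cup ((182.14117431640625, 271.36468505859375), (37.74590301513672, 21.259185791015625), 12.528807640075684)
[[161.4118 277.647 ]
 [166.0235 256.8941]
 [202.8706 265.0823]
 [198.2588 285.8353]] 
 [[ 0.564  -0.2999  0.055 ]
 [ 0.5304 -0.2608  0.055 ]
 [ 0.605  -0.2102  0.055 ]
 [ 0.6365 -0.2502  0.055 ]]
table (array([0.5806, 0.163 ]), np.float64(0.0800431807808001)) 22
brass [309. 190.] [[0.6373 0.114  0.07  ]] 0.0
brass [331. 169.] [[0.6323 0.2026 0.07  ]] 0.0
top cam [ 0.3153 -0.      1.3515]
cup ((344.9400634765625, 181.92002868652344), (27.799999237060547, 16.80000114440918), 53.13010025024414)
[[329.8801 175.84  ]
 [343.3201 165.76  ]
 [360.0001 188.    ]
 [346.5601 198.08  ]] 
 [[ 0.6065 -0.2147  0.055 ]
 [ 0.6354 -0.2551  0.055 ]
 [ 0.5686 -0.2989  0.055 ]
 [ 0.5403 -0.2587  0.055 ]]
table (array([0.5801, 0.1622]), np.float64(0.07953049769564197)) 18
brass [181.8889 171.7778] [[0.626  0.2099 0.07  ]] 5.5
brass [213.125 169.5  ] [[0.6304 0.1204 0.07  ]] 6.0
[ 0.5864 -0.256   0.0601]
```

```bash
cat >> h.py <<'E'
from scipy.spatial.transform import Rotation as Ro
def toolR(a,y):
    "tool rotation from approach axis a and closing axis y"
    a=np.array(a,float);a/=np.linalg.norm(a);y=np.array(y,float);y-=a*(a@y);y/=np.linalg.norm(y)
    return np.c_[np.cross(y,a),y,a]
def rel(pos,R,s=None):
    s=s or robot.observe();R0=Ro.from_euler("xyz",s["eef_rot"],degrees=True)
    v=R0.inv().apply(np.array(pos)-s["ee_pos"]);w=(R0.inv()*Ro.from_matrix(R)).as_rotvec(degrees=True)
    print("shift",v,"turn/180",w/180,"rows",max(np.linalg.norm(v)/.0417,np.linalg.norm(w)/7.16))
    print("q",s["joint_pos"],"pos",s["ee_pos"],"F",s["contact_force"],"t",s["clock"],s["width"])
def log():
    import json
    s=robot.observe();open("log.txt","a").write(json.dumps([list(s["joint_pos"]),list(s["ee_pos"]),list(s["eef_rot"])])+"\n")
E
python3 - <<'E'
from h import *
log()
y=np.radians(116-90);rel([.52,.22,.33],toolR([0,0,-1],[np.cos(y),np.sin(y),0]))
for p in [(379,224),(302,193),(329,249),(352,136)]:print(cast("top",p,.03))
X=np.array([[.5878,.0218,.044],[.5499,.171,.052],[.5499,.171,.098]]);print(proj("top",X),proj("scene",X))
E
```

```text
shift [-0.4143 -0.3411 -0.099 ] turn/180 [-0.0004  0.0002  0.2452] rows 13.085340552845283
q [-74.5251  34.3802  -0.1442  91.6753   0.1031  54.0236  -4.5735] pos [0.2463 0.6814 0.2305] F [-0.8299 -0.6329  1.4603] t 0.1 0.08510247960474235
[[ 0.4666 -0.3521  0.03  ]]
[[ 0.563  -0.1348  0.03  ]]
[[ 0.3986 -0.2046  0.03  ]]
[[ 0.7322 -0.2914  0.03  ]]
[[248.0758 185.0502]
 [196.3052 198.7288]
 [194.12   195.8331]] [[268.8226 203.9109]
 [299.1417 160.3875]
 [300.9449 150.3491]]
```

{"op": "drive_tool", "data": {"moves": [[[-0.414,-0.341,-0.1],[0,0,0.245],1],[[-0.414,-0.341,-0.1],[0,0,0.245],1],[[-0.414,-0.341,-0.1],[0,0,0.245],1],[[-0.414,-0.341,-0.1],[0,0,0.245],1],[[-0.414,-0.341,-0.1],[0,0,0.245],1],[[-0.414,-0.341,-0.1],[0,0,0.245],1],[[-0.414,-0.341,-0.1],[0,0,0.245],1],[[-0.414,-0.341,-0.1],[0,0,0.245],1],[[-0.414,-0.341,-0.1],[0,0,0.245],1],[[-0.414,-0.341,-0.1],[0,0,0.245],1],[[-0.414,-0.341,-0.1],[0,0,0.245],1],[[-0.414,-0.341,-0.1],[0,0,0.245],1]]}}

```text
clock: 1.1
ee_pos: [0.4975, 0.2571, 0.3233]
eef_rot: [-180.0, -0.0, 116.0]
contact_force: [1.4, 0.8, -0.0]
width: 0.0855
grip_force: 0.0
```

```bash
python3 - <<'E'
from h import *
log()
# toward cup hover, tool down with closing axis across cup
m=np.radians(33.5)
for sg in(1,-1): rel([.56,-.2,.30],toolR([0,0,-1],[sg*np.sin(m),-sg*np.cos(m),0]))
a=np.array([np.cos(m),np.sin(m),-1])
for sg in(1,-1): rel([.53,-.24,.30],toolR(a,[sg*np.sin(m),-sg*np.cos(m),0]))
E
```

```text
shift [-0.4381 -0.1445  0.0233] turn/180 [-0.0001  0.      0.4586] rows 11.528281498405542
q [-45.4259  17.6551  16.3525 107.9607  -5.9728  55.2156  -0.3458] pos [0.4975 0.2571 0.3233] F [ 1.4204  0.8012 -0.0447] t 1.1 0.08549011617444384
shift [-0.4381 -0.1445  0.0233] turn/180 [-0.     -0.0001 -0.5414] rows 13.611383525889707
q [-45.4259  17.6551  16.3525 107.9607  -5.9728  55.2156  -0.3458] pos [0.4975 0.2571 0.3233] F [ 1.4204  0.8012 -0.0447] t 1.1 0.08549011617444384
shift [-0.4609 -0.189   0.0233] turn/180 [-0.1794  0.2044  0.433 ] rows 12.855723431797395
q [-45.4259  17.6551  16.3525 107.9607  -5.9728  55.2156  -0.3458] pos [0.4975 0.2571 0.3233] F [ 1.4204  0.8012 -0.0447] t 1.1 0.08549011617444384
shift [-0.4609 -0.189   0.0233] turn/180 [-0.2115 -0.1856 -0.5104] rows 14.65244853379431
q [-45.4259  17.6551  16.3525 107.9607  -5.9728  55.2156  -0.3458] pos [0.4975 0.2571 0.3233] F [ 1.4204  0.8012 -0.0447] t 1.1 0.08549011617444384
```

{"op": "drive_tool", "data": {"moves": [[[-0.438,-0.144,0.02],[0,0,0.459],0.6],[[-0.438,-0.144,0.02],[0,0,0.459],0.6],[[-0.438,-0.144,0.02],[0,0,0.459],0.6],[[-0.438,-0.144,0.02],[0,0,0.459],0.6],[[-0.438,-0.144,0.02],[0,0,0.459],0.6],[[-0.438,-0.144,0.02],[0,0,0.459],0.6],[[-0.438,-0.144,0.02],[0,0,0.459],0.6],[[-0.438,-0.144,0.02],[0,0,0.459],0.6],[[-0.438,-0.144,0.02],[0,0,0.459],0.6],[[-0.438,-0.144,0.02],[0,0,0.459],0.6],[[-0.438,-0.144,0.02],[0,0,0.459],0.6],[[-0.438,-0.144,0.02],[0,0,0.459],0.6]]}}

```text
clock: 2.1
ee_pos: [0.559, -0.2061, 0.3032]
eef_rot: [179.7, 0.1, 32.6]
contact_force: [-0.6, -0.6, 0.8]
width: 0.0682
grip_force: 0.0
```

```bash
cat > fk.py <<'E'
import json,itertools,numpy as np
from scipy.spatial.transform import Rotation as Ro
np.set_printoptions(precision=4,suppress=True)
def rots(q,s,c):
    q=np.array(q);R=Ro.identity();out=[]
    for i,ax in enumerate("zyzyzyz"):
        R=R*Ro.from_euler(ax,s[i]*q[i]+(c if i==6 else 0),degrees=True);out.append(R.as_matrix())
    return out
def load():return [json.loads(l) for l in open("log.txt")]
def fitsigns():
    D=load();best=[]
    for s in itertools.product((1,-1),repeat=4):
        for s2 in ((1,1,1),):
            S=[s[0],1,s[1],1,s[2],1,s[3]]
            for c in(0,90,180,-90):
                e=max(np.degrees((Ro.from_matrix(rots(d[0],S,c)[-1]).inv()*Ro.from_euler("xyz",d[2],degrees=True)).magnitude()) for d in D)
                best.append((e,S,c))
    return sorted(best)[0:3]
E
python3 - <<'E'
from h import *
log()
import fk;[print(b) for b in fk.fitsigns()]
s=robot.observe();print(s["joint_pos"],s["ee_pos"],s["eef_rot"])
E
```

```text
(np.float64(4.9823482273078446e-14), [-1, 1, -1, 1, -1, 1, -1], 90)
(np.float64(39.351724282556475), [-1, 1, -1, 1, 1, 1, -1], 90)
(np.float64(42.2678638669075), [-1, 1, -1, 1, -1, 1, 1], 90)
[-13.8216  25.1703  41.6536 106.2048 -19.6759  55.9074 -21.1339] [ 0.559  -0.2061  0.3032] [179.7492   0.1122  32.5619]
```

```bash
cat >> fk.py <<'E'
S=[-1,1,-1,1,-1,1,-1]
def basis(q):
    R=rots(q,S,90)
    # h, L1, e1(x after q3), L2, e2(x after q4), ax(x after q6), L3, lateral
    z=np.array([0,0,1.])
    return np.c_[z,R[1][:,2],R[2][:,0],R[3][:,2],R[3][:,0],R[5][:,0],R[6][:,2]]
def fitlen():
    D=load();A=np.vstack([basis(d[0]) for d in D]);b=np.concatenate([d[1] for d in D])
    x,_,rk,sv=np.linalg.lstsq(A,b,rcond=1e-4);return x,np.abs(A@x-b).max(),rk,sv
E
python3 - <<'E'
from h import *;import fk
print(fk.fitlen())
m=np.radians(33.5);q=robot.observe()["joint_pos"];R4=fk.rots(q,fk.S,90)[3]
for nm,a in(("pick",[np.cos(m),np.sin(m),-1]),("pick20",[.4*np.cos(m),.4*np.sin(m),-1]),("down",[0,0,-1])):
  for sg in(1,-1):
    R=toolR(a,[sg*np.sin(m),-sg*np.cos(m),0]);e=Ro.from_matrix(R4.T@R).as_euler("ZYZ",degrees=True)
    print(nm,sg,"q5,6,7",-e[0],e[1],90-e[2])
print("forearm",R4[:,2])
E
```

```text
(array([-3.6915,  0.5943, -0.0437,  1.3875,  0.1403,  0.6212, -4.3355]), np.float64(0.05479050589257001), np.int32(7), array([3.4459, 2.9891, 0.3654, 0.1927, 0.1445, 0.0076, 0.0017]))
pick 1 q5,6,7 -75.6973947958662 53.43508343219139 13.90504635308099
pick -1 q5,6,7 -75.6973947958662 53.43508343219139 193.90504635308102
pick20 1 q5,6,7 -46.41393732305584 51.42065906183235 -4.200576194593054
pick20 -1 q5,6,7 -46.41393732305584 51.420659061832346 175.79942380540695
down 1 q5,6,7 -19.910951235967588 56.10106950701594 -20.06464624087056
down -1 q5,6,7 -19.910951235967588 56.10106950701594 159.93535375912944
forearm [ 0.6678 -0.493  -0.5577]
```

```bash
python3 - <<'E'
from h import *
m=np.radians(33.5)
rel([.54,-.24,.27],toolR([np.cos(m)*np.tan(np.radians(25)),np.sin(m)*np.tan(np.radians(25)),-1],[np.sin(m),-np.cos(m),0]))
E
```

```text
shift [-0.0342  0.0182  0.0334] turn/180 [ 0.0025  0.1395 -0.0048] rows 3.5101596144231975
q [-13.8216  25.1703  41.6536 106.2048 -19.6759  55.9074 -21.1339] pos [ 0.559  -0.2061  0.3032] F [-0.6174 -0.6048  0.7839] t 2.1 0.06822239495131041
```

{"op": "drive_tool", "data": {"moves": [[[-0.034,0.018,0.033],[0.002,0.14,-0.005],0.6],[[-0.034,0.018,0.033],[0.002,0.14,-0.005],0.6],[[-0.034,0.018,0.033],[0.002,0.14,-0.005],0.6],[[-0.034,0.018,0.033],[0.002,0.14,-0.005],0.6],[[-0.034,0.018,0.033],[0.002,0.14,-0.005],0.6],[[-0.034,0.018,0.033],[0.002,0.14,-0.005],0.6]]}}

```text
clock: 2.6
ee_pos: [0.5401, -0.2331, 0.2697]
eef_rot: [-179.7, -25.1, 34.0]
contact_force: [0.6, 0.3, -0.1]
width: 0.0684
grip_force: 0.0
```

```bash
cat >> fk.py <<'E'
def basis2(q):
    R=rots(q,S,90);z=np.array([0,0,1.])
    # h; y offset after q2(with q1); L1,x after q3 ; y,L2,x after q4 ; x,y after q6 ; L3
    return np.c_[z,R[1][:,1],R[1][:,2],R[2][:,0],R[3][:,0],R[3][:,1],R[3][:,2],R[5][:,0],R[5][:,1],R[5][:,2]]
def fit2():
    D=load();A=np.vstack([basis2(d[0]) for d in D]);b=np.concatenate([d[1] for d in D])
    # weak prior keeps undetermined lengths sane
    x0=np.array([.35,.05,.4,0,0,0,.4,.05,0,.3]);w=1e-3
    x=np.linalg.lstsq(np.vstack([A,w*np.eye(10)]),np.r_[b,w*x0],rcond=None)[0]
    return x,np.abs(A@x-b).max()
E
python3 - <<'E'
from h import *;import fk
log();print(fk.fit2());s=robot.observe();print(s["joint_pos"],s["ee_pos"],s["eef_rot"])
im=robot.get_image("wrist");cv2.imwrite("pics/w1.png",cv2.resize(im,(800,600),interpolation=cv2.INTER_CUBIC))
cv2.imwrite("pics/w1raw.png",im)
E
```

```text
(array([ 0.2836, -0.0299,  0.6469,  0.    , -0.    , -0.0264,  0.4422,
       -0.    , -0.0004,  0.3267]), np.float64(6.638163849714829e-07))
[ 12.4646  21.506   23.9106 117.9398 -49.3952  44.0279  15.3872] [ 0.5401 -0.2331  0.2697] [-179.7452  -25.1117   34.0221]
```

View pics/w1.png

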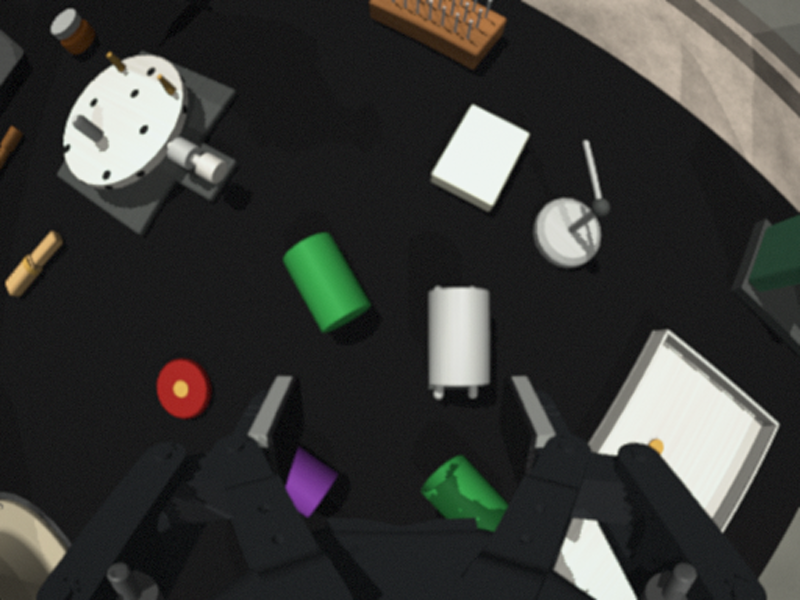

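The wrist view shows the steel cup on its two rods at about (460,337), with a green look-alike behind it (465,490) and another to the left (325,280). My kinematic model fits the logged poses to 1e-6 m, so I'll use it to pick a feasible pick and place tilt.

```bash
cat >> fk.py <<'E'
from scipy.optimize import least_squares
X,_=fit2()
LO=np.array([-147.43,-19.82,-74.19,6.32,-59.91,6.04,-150.56]);HI=np.array([147.43,112.94,73.91,146.72,239.91,106.73,150.56])
def fk(q):return basis2(q)@X,rots(q,S,90)[-1]
def ik(p,R,q0,mg=4,w=2e-4):
    def f(q):
        pp,RR=fk(q);return np.r_[(pp-p)*10,Ro.from_matrix(RR.T@R).as_rotvec(),w*(q-q0)]
    r=least_squares(f,np.clip(q0,LO+mg+.1,HI-mg-.1),bounds=(LO+mg,HI-mg),max_nfev=60)
    e=f(r.x);return r.x,np.linalg.norm(e[:3])*100,np.degrees(np.linalg.norm(e[3:6]))  # mm,deg
E
cat > s.py <<'E'
from h import *;import fk
print(fk.X)
m=np.radians(33.5);mv=np.array([np.cos(m),np.sin(m),0]);c=np.array([.587,-.2565,.055]);pb=np.array([.5499,.171,.052])
q0=robot.observe()["joint_pos"]
for td in(20,35,45,55,70):
  for sg in(1,-1):
    t=np.radians(td);a=np.sin(t)*mv-np.array([0,0,np.cos(t)])
    R=toolR(a,sg*np.array([np.sin(m),-np.cos(m),0]))
    q,e,d=min((fk.ik(c+.022*a,R,x) for x in(q0,np.r_[q0[:6],q0[6]-180*np.sign(q0[6])],np.array([20,20,0,115,-40,40,-140.]))),key=lambda r:r[1]+r[2]+.002*np.abs(r[0]-q0).max())
    print(td,sg,"pick",q.round(),"err %.1f %.1f"%(e,d))
    if e>2 or d>1:continue
    # rotation taking mouth axis to straight down
    base=Ro.from_rotvec(np.pi/2*np.cross(mv,[0,0,-1])).as_matrix()@R
    for ph in range(0,360,30):
        Rp=Ro.from_euler("z",ph,degrees=True).as_matrix()@base
        p=pb+[0,0,.0385]+.022*Rp[:,2]
        best=None
        for x in(q,np.r_[q[:4],90,q[5:]],np.r_[q[:4],180,60,q[6]],np.array([-20,20,-20,110,60,50,0.])):
            r=fk.ik(p,Rp,x)
            if r[1]<2 and r[2]<1 and(best is None or np.abs(r[0]-q).max()<np.abs(best-q).max()):best=r[0]
        if best is not None:print("   place yaw %4.0f"%np.degrees(np.arctan2(Rp[1,2],Rp[0,2])),best.round())
E
time timeout 500 python3 s.py
```

```text
[ 0.2836 -0.0299  0.6469  0.     -0.     -0.0264  0.4422 -0.     -0.0004
  0.3267]
20 1 pick [ 30.  43.  -5. 117. -56.  17.  24.] err 0.0 0.0
   place yaw -116 [-59.  73.  44.  89.   1.  86. -44.]
   place yaw  -87 [-51.  60.   9. 102.  41.  78. -71.]
   place yaw  -57 [-87.  80.  60. 122.  15.  22. -32.]
   place yaw  -27 [-30.  63. -34. 138. 103. 103. -98.]
   place yaw   64 [ 48.  83. -70. 135. 182.  23.  -1.]
   place yaw   93 [  34.   65.  -43.  117.  -56.   37. -116.]
   place yaw  123 [  -2.   60.    4.  101.  -53.   84. -104.]
   place yaw  154 [-16.  65.  16.  86. -39. 102. -96.]
20 -1 pick [ 48.  47. -33. 116.  28.  13. 123.] err 0.0 0.0
   place yaw -116 [-29.  64. -14.  86.  32. 103.  95.]
   place yaw  -87 [-32.  61. -21. 101.  53.  97.  94.]
   place yaw  -57 [-37.  58. -22. 119.  75.  89.  89.]
   place yaw  -27 [-34.  61. -28. 138. 103.  97.  80.]
   place yaw   64 [ 42.  74. -58. 135. 212.  29. 147.]
   place yaw   93 [ 38.  69. -51. 116. -46.  31.  54.]
   place yaw  123 [ 23.  65. -38.  99. -28.  64.  48.]
   place yaw  154 [  9.  67. -30.  84. -15.  89.  52.]
35 1
[... 1579 characters left out ...]
7 [ -3.  60. -60. 109.  64.  90.  89.]
   place yaw  -57 [  1.  63. -70. 120.  81.  95. 102.]
   place yaw  -27 [  4.  60. -70. 131.  97.  87. 119.]
   place yaw    3 [  7.  53. -60. 139. 117.  65. 134.]
   place yaw   33 [ 13.  47. -47. 139. 145.  37. 147.]
   place yaw   64 [ 16.  44. -35. 132. 205.  12. 121.]
   place yaw   93 [ 28.  53. -53. 119.  16.  19. -20.]
   place yaw  123 [ 29.  62. -63. 108.  25.  47.  -5.]
   place yaw  154 [ 24.  68. -70.  98.  32.  71.  10.]
   place yaw -177 [ 14.  66. -64.  93.  33.  83.  35.]
70 1 pick [ 84.  81. -63. 117. -56.  10.  61.] err 1.1 3.9
70 -1 pick [  84.   81.  -63.  117.  -56.   10. -119.] err 1.1 3.9
real	1m5.982s
user	1m6.126s
sys	0m0.294s
```

```bash
cat >> h.py <<'E'
def wcast(uv,z,pos,rpy):
    p=robot.camera_params("wrist");K=p["mtx"];M=p["mount"];uv=np.atleast_2d(np.asarray(uv,float))
    n=cv2.fisheye.undistortPoints(uv[:,None],K,np.zeros(4))[:,0]
    R=Ro.from_euler("xyz",rpy,degrees=True).as_matrix()
    d=np.c_[n,np.ones(len(n))]@M[:3,:3].T@R.T;c=R@M[:3,3]+pos
    return c+d*((z-c[2])/d[:,2])[:,None]
E
python3 - <<'E'
from h import *
pos=[.5401,-.2331,.2697];rpy=[-179.7452,-25.1117,34.0221]
g=cv2.imread("pics/w1raw.png").min(2)
m=cv2.morphologyEx((g>95).astype(np.uint8),cv2.MORPH_OPEN,np.ones((9,9)))
r=cv2.minAreaRect(blob(m,(294,216)));b=cv2.boxPoints(r);print(r);print(b)
for z in(.055,.07):
    X=wcast(b,z,pos,rpy);print(z);print(X[:,:2])
# turntable check with wrist view
c=blob((g>150).astype(np.uint8),(80,77));X=wcast(cv2.convexHull(c)[:,0],.052,pos,rpy);print(circ(X))
m=np.radians(33.5);t=np.radians(20);mv=np.array([np.cos(m),np.sin(m),0]);a=np.sin(t)*mv-[0,0,np.cos(t)]
rel(np.array([.587,-.2565,.055])-.10*a,toolR(a,[-np.sin(m),np.cos(m),0]))
E
```

```text
((293.5, 215.0), (62.0, 37.0), 90.0)
[[275. 184.]
 [312. 184.]
 [312. 246.]
 [275. 246.]]
0.055
[[ 0.6075 -0.2151]
 [ 0.6346 -0.255 ]
 [ 0.5678 -0.2992]
 [ 0.5417 -0.2594]]
0.07
[[ 0.6053 -0.2156]
 [ 0.6313 -0.2539]
 [ 0.5672 -0.2963]
 [ 0.5421 -0.2581]]
(array([0.5802, 0.1615]), np.float64(0.07948442364954887))
shift [-0.0607  0.046   0.105 ] turn/180 [ 0.0443 -0.0043 -0.9953] rows 25.045898053316375
q [ 12.2927  21.5266  23.9117 117.8634 -49.3572  44.0375  15.3472] pos [ 0.5413 -0.2318  0.2699] F [0.4517 0.1004 0.4733] t 2.65 0.06846396200267629
```

```bash
python3 - <<'E'
from h import *
m=np.radians(33.5);rel([.55,-.25,.28],toolR([0,0,-1],[np.cos(m),np.sin(m),0]))
E
```

```text
shift [ 0.0015  0.0198 -0.0105] turn/180 [ 0.1076 -0.1108 -0.4871] rows 12.846054963381047
q [ 12.2927  21.5266  23.9117 117.8634 -49.3572  44.0375  15.3472] pos [ 0.5413 -0.2318  0.2699] F [0.4517 0.1004 0.4733] t 2.65 0.06846396200267629
```

{"op": "drive_tool", "data": {"moves": [[[0.002,0.02,-0.01],[0.108,-0.111,-0.487],0.6],[[0.002,0.02,-0.01],[0.108,-0.111,-0.487],0.6],[[0.002,0.02,-0.01],[0.108,-0.111,-0.487],0.6],[[0.002,0.02,-0.01],[0.108,-0.111,-0.487],0.6],[[0.002,0.02,-0.01],[0.108,-0.111,-0.487],0.6],[[0.002,0.02,-0.01],[0.108,-0.111,-0.487],0.6],[[0.002,0.02,-0.01],[0.108,-0.111,-0.487],0.6],[[0.002,0.02,-0.01],[0.108,-0.111,-0.487],0.6],[[0.002,0.02,-0.01],[0.108,-0.111,-0.487],0.6],[[0.002,0.02,-0.01],[0.108,-0.111,-0.487],0.6],[[0.002,0.02,-0.01],[0.108,-0.111,-0.487],0.6],[[0.002,0.02,-0.01],[0.108,-0.111,-0.487],0.6]]}}

```text
clock: 3.65
ee_pos: [0.5529, -0.2477, 0.2801]
eef_rot: [178.9, -1.1, 118.3]
contact_force: [0.1, 0.5, 0.5]
width: 0.0684
grip_force: 0.0
```

```bash
python3 - <<'E'
from h import *;import fk
m=np.radians(33.7);rel([.55,-.25,.28],toolR([0,0,-1],[-np.sin(m),np.cos(m),0]))
t=np.radians(20);mv=np.array([np.cos(m),np.sin(m),0]);a=np.sin(t)*mv-[0,0,np.cos(t)]
rel(np.array([.5875,-.2567,.055])-.10*a,toolR(a,[-np.sin(m),np.cos(m),0]))
E
```

```text
shift [-0.0006 -0.0037  0.    ] turn/180 [ 0.0098  0.0001 -0.5297] rows 13.319985599222923
q [  8.2806  23.7725  16.1634 105.2963 -10.0953  52.4419  57.6982] pos [ 0.5529 -0.2477  0.2801] F [0.0508 0.4618 0.4536] t 3.65 0.06836775600343319
shift [-0.0302 -0.0103  0.1304] turn/180 [-0.0827 -0.084  -0.5255] rows 13.539521156357845
q [  8.2806  23.7725  16.1634 105.2963 -10.0953  52.4419  57.6982] pos [ 0.5529 -0.2477  0.2801] F [0.0508 0.4618 0.4536] t 3.65 0.06836775600343319
```

{"op": "drive_tool", "data": {"moves": [[[-0.02,-0.01,0.04],[-0.083,-0.084,-0.525],0.6],[[-0.02,-0.01,0.04],[-0.083,-0.084,-0.525],0.6],[[-0.02,-0.01,0.04],[-0.083,-0.084,-0.525],0.6],[[-0.02,-0.01,0.04],[-0.083,-0.084,-0.525],0.6],[[-0.02,-0.01,0.04],[-0.083,-0.084,-0.525],0.6],[[-0.02,-0.01,0.04],[-0.083,-0.084,-0.525],0.6],[[-0.02,-0.01,0.04],[-0.083,-0.084,-0.525],0.6],[[-0.02,-0.01,0.04],[-0.083,-0.084,-0.525],0.6],[[-0.02,-0.01,0.04],[-0.083,-0.084,-0.525],0.6],[[-0.02,-0.01,0.04],[-0.083,-0.084,-0.525],0.6],[[-0.02,-0.01,0.04],[-0.083,-0.084,-0.525],0.6],[[-0.02,-0.01,0.04],[-0.083,-0.084,-0.525],0.6]]}}

```text
clock: 4.65
ee_pos: [0.5535, -0.2687, 0.2394]
eef_rot: [177.9, 18.3, -157.7]
contact_force: [-0.2, -0.3, -0.9]
width: 0.0681
grip_force: 0.0
```

```bash
cat > pk.py <<'E'
from h import *;import sys
m=np.radians(33.7);t=np.radians(20);mv=np.array([np.cos(m),np.sin(m),0]);a=np.sin(t)*mv-[0,0,np.cos(t)]
R=toolR(a,[-np.sin(m),np.cos(m),0]);c=np.array([.5875,-.2567,.055])-.004*mv
for d in(-.06,.022):rel(c+d*a,R)
E
python3 pk.py
```

```text
shift [ 0.0289 -0.0113  0.1249] turn/180 [-0.0089 -0.0082 -0.0598] rows 3.0866746927404076
q [ 43.9284  25.0603 -21.0616 112.768  -11.3094  33.3493 147.1064] pos [ 0.5535 -0.2687  0.2394] F [-0.2255 -0.3133 -0.9171] t 4.65 0.06812274649778696
shift [ 0.027  -0.0089  0.2069] turn/180 [-0.0089 -0.0082 -0.0598] rows 5.007290824598081
q [ 43.9284  25.0603 -21.0616 112.768  -11.3094  33.3493 147.1064] pos [ 0.5535 -0.2687  0.2394] F [-0.2255 -0.3133 -0.9171] t 4.65 0.06812274649778696
```

{"op": "drive_tool", "data": {"moves": [[[0.005,-0.002,0.02],[-0.009,-0.008,-0.06],0.6],[[0.01,-0.004,0.04],[-0.009,-0.008,-0.06],0.6],[[0.015,-0.006,0.06],[-0.009,-0.008,-0.06],0.6],[[0.022,-0.009,0.08],[-0.009,-0.008,-0.06],0.6],[[0.029,-0.011,0.1],[-0.009,-0.008,-0.06],0.6],[[0.029,-0.011,0.125],[-0.009,-0.008,-0.06],0.6],[[0.029,-0.011,0.125],[-0.009,-0.008,-0.06],0.6],[[0.029,-0.011,0.125],[-0.009,-0.008,-0.06],0.6]]}}

```text
clock: 5.32
ee_pos: [0.566, -0.2695, 0.1101]
eef_rot: [179.7, 19.9, -146.7]
contact_force: [0.3, -0.3, 0.2]
width: 0.0684
grip_force: 0.0
```

```bash
python3 pk.py
```

```text
shift [-0.0008 -0.0013 -0.001 ] turn/180 [ 0.0009 -0.0005 -0.002 ] rows 0.05597814384376508
q [ 49.242   38.1514 -29.5199 116.2126   1.2104  19.4517 149.062 ] pos [ 0.566  -0.2695  0.1101] F [ 0.2823 -0.3082  0.2151] t 5.3167 0.06844683292143493
shift [-0.001  -0.0015  0.081 ] turn/180 [ 0.0009 -0.0005 -0.002 ] rows 1.942300456647378
q [ 49.242   38.1514 -29.5199 116.2126   1.2104  19.4517 149.062 ] pos [ 0.566  -0.2695  0.1101] F [ 0.2823 -0.3082  0.2151] t 5.3167 0.06844683292143493
```

{"op": "drive_tool", "data": {"moves": [[[-0.001,-0.001,0.02],[0.001,0,-0.002],0.6],[[-0.001,-0.001,0.04],[0.001,0,-0.002],0.6],[[-0.001,-0.001,0.06],[0.001,0,-0.002],0.6],[[-0.001,-0.001,0.075],[0.001,0,-0.002],0.6],[[-0.001,-0.001,0.081],[0.001,0,-0.002],0.6],[[-0.001,-0.001,0.081],[0.001,0,-0.002],0.6]], "force": 40}}

```text
clock: 5.82
ee_pos: [0.5896, -0.2558, 0.0349]
eef_rot: [-179.9, 19.9, -146.4]
contact_force: [-0.2, 0.1, 0.4]
width: 0.0686
grip_force: 0.0
```

```bash
python3 pk.py; python3 - <<'E'
from h import *
im=robot.get_image("wrist");cv2.imwrite("pics/w2.png",im)
E
```

```text
shift [-0.0009  0.0002 -0.081 ] turn/180 [-0.0008 -0.0003 -0.0005] rows 1.94306929357172
q [ 43.9821  44.8554 -25.5871 116.6475   2.7168  11.2007 147.8024] pos [ 0.5896 -0.2558  0.0349] F [-0.2315  0.0749  0.4384] t 5.8167 0.06856711744071799
shift [-0.001   0.0004  0.001 ] turn/180 [-0.0008 -0.0003 -0.0005] rows 0.03456817361307307
q [ 43.9821  44.8554 -25.5871 116.6475   2.7168  11.2007 147.8024] pos [ 0.5896 -0.2558  0.0349] F [-0.2315  0.0749  0.4384] t 5.8167 0.06856711744071799
```

View pics/w2.png

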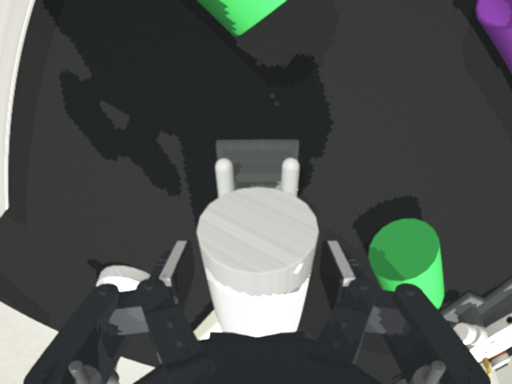

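The wrist view shows the steel cup's closed end at (258,232), centred between the fingers at (175,262) and (342,262), with the rods behind it. Now I'll close on it.

{"op": "drive_tool", "data": {"moves": [[[0,0,0],[0,0,0],-0.2],[[0,0,0],[0,0,0],-0.2],[[0,0,0],[0,0,0],-0.2],[[0,0,0],[0,0,0],-0.2],[[0,0,0],[0,0,0],-0.2],[[0,0,0],[0,0,0],-0.2]], "force": 40}}

```text
clock: 6.37
ee_pos: [0.5886, -0.2563, 0.0365]
eef_rot: [-179.9, 20.0, -146.4]
contact_force: [-3.9, 3.4, 7.5]
width: 0.0494
grip_force: 41.6
```

```bash
cat > pl.py <<'E'
from h import *;import sys
# cup centre sits .004 ahead of grasp along mouth axis; place with tool yaw psi, 20 deg below level
psi=np.radians(float(sys.argv[1]));dz=float(sys.argv[2]);t=np.radians(20)
h=np.array([np.cos(psi),np.sin(psi),0]);a=np.cos(t)*h-[0,0,np.sin(t)]
y=np.array([np.sin(psi),-np.cos(psi),0])
s=robot.observe();R0=Ro.from_euler("xyz",s["eef_rot"],degrees=True).as_matrix()
R=min((toolR(a,y),toolR(a,-y)),key=lambda R:-(R[2,0]*1.0))  # camera side (tool x) up
E
python3 - <<'E'
from h import *
s=robot.observe();print(s["width"],s["grip_force"],s["contact_force"],s["ee_pos"],s["eef_rot"],s["joint_pos"])
E
```

```text
0.049395562389239235 41.5504999877885 [-3.9196  3.4287  7.4581] [ 0.5886 -0.2563  0.0365] [-179.863    19.9688 -146.4425] [ 44.1315  44.6951 -25.6638 116.735    2.6882  11.2499 147.8273]
```

```bash
cat > path.py <<'E'
from h import *;import fk
from scipy.spatial.transform import Slerp
m=np.radians(33.7);t=np.radians(20);s=robot.observe();p0=s["ee_pos"]+[0,0,.16];R0=Ro.from_euler("xyz",s["eef_rot"],degrees=True)
c=np.array([.5499,.171,.052])
mt=R0.inv().apply([np.cos(m),np.sin(m),0])   # mouth axis in tool
pc=R0.inv().apply(np.array([.5875,-.2567,.055])+.0375*np.array([np.cos(m),np.sin(m),0])-s["ee_pos"]) # rim centre in tool
print("rim in tool",pc,"mouth",mt)
np.savez("grasp.npz",mt=mt,pc=pc)
def place(psi,up):
    b=Ro.align_vectors([[0,0,-1]],[R0.apply(mt)])[0]*R0
    z=b.as_matrix()[:,2];b=Ro.from_euler("z",psi-np.degrees(np.arctan2(z[1],z[0])),degrees=True)*b
    return c+[0,0,up]-b.apply(pc),b
for psi in(-30,-45,-60,-75,-90):
    p1,R1=place(psi,.08);q=s["joint_pos"];sl=Slerp([0,1],Ro.concatenate([R0,R1]));bad=0;tr=[]
    for u in np.linspace(0,1,11):
        q,e,d=fk.ik(p0+u*(p1-p0),sl(u).as_matrix(),q,mg=1,w=1e-3);bad=max(bad,e,d);tr.append(q)
    p2,_=place(psi,.001);qf,e,d=fk.ik(p2,R1.as_matrix(),q,mg=1,w=1e-3)
    print(psi,"ang",np.degrees((R0.inv()*R1).magnitude()),"bad %.1f"%bad,"end",q.round(),"low",qf.round(),"%.1f %.1f"%(e,d),"q7",np.array(tr)[::2,6].round())
E
python3 path.py
```

```text
rim in tool [-0.0405  0.0004 -0.005 ] mouth [-0.9399  0.0033  0.3415]
-30 ang 136.05352308054415 bad 1.8 end [-73.  53.  30. 140. 106.  48.  75.] low [-70.  63.  25. 138. 108.  51.  65.] 0.0 0.1 q7 [148. 136. 117.  72.  69.  75.]
-45 ang 126.6040447436835 bad 0.4 end [-61.  48.  10. 129.  79.  63.  95.] low [-60.  57.   9. 128.  82.  62.  86.] 0.0 0.1 q7 [148. 133. 106.  89.  89.  95.]
-60 ang 117.77581839851045 bad 0.3 end [-53.  49.   3. 119.  64.  73. 103.] low [-53.  57.   2. 118.  66.  70.  96.] 0.0 0.0 q7 [148. 131. 108.  97.  97. 103.]
-75 ang 109.7587908326258 bad 0.2 end [-47.  50.  -1. 109.  53.  83. 106.] low [-47.  58.  -2. 109.  54.  79. 101.] 0.0 0.0 q7 [148. 129. 109. 101. 101. 106.]
-90 ang 102.77628384239829 bad 0.2 end [-42.  53.  -4. 100.  44.  91. 107.] low [-42.  59.  -4. 100.  44.  87. 103.] 0.0 0.0 q7 [148. 128. 110. 102. 102. 107.]
```

{"op": "drive_tool", "data": {"moves": [[[0.002,0,-0.006],[0,0,0],-0.2],[[0.007,0,-0.019],[0,0,0],-0.2],[[0.014,0,-0.038],[0,0,0],-0.2],[[0.024,0,-0.066],[0,0,0],-0.2],[[0.034,0,-0.094],[0,0,0],-0.2],[[0.044,0,-0.122],[0,0,0],-0.2],[[0.054,0,-0.15],[0,0,0],-0.2],[[0.054,0,-0.15],[0,0,0],-0.2]]}}

```text
clock: 7.03
ee_pos: [0.5008, -0.318, 0.1616]
eef_rot: [-179.5, 19.8, -146.8]
contact_force: [0.5, -0.6, -1.1]
width: 0.0491
grip_force: 42.0
```

```bash
cat > go.py <<'E'
from h import *;import fk,sys
from scipy.spatial.transform import Slerp
g=np.load("grasp.npz");mt,pc=g["mt"],g["pc"];c=np.array([.5499,.171,.052])
def place(psi,up):
    s=robot.observe();R0=Ro.from_euler("xyz",s["eef_rot"],degrees=True)
    b=Ro.align_vectors([[0,0,-1]],[R0.apply(mt)])[0]*R0
    z=b.as_matrix()[:,2];b=Ro.from_euler("z",psi-np.degrees(np.arctan2(z[1],z[0])),degrees=True)*b
    return c+[0,0,up]-b.apply(pc),b,R0
E
python3 - <<'E'
from go import *
p,b,R0=place(-60,.08);print(p,b.as_matrix())
sl=Slerp([0,1],Ro.concatenate([R0,b]))
rel([.50,-.10,.30],sl(.5).as_matrix())
im=robot.get_image("wrist");cv2.imwrite("pics/w3.png",im)
E
```

```text
[0.5594 0.1551 0.1684] [[ 0.1677 -0.8666  0.4699]
 [-0.2975 -0.499  -0.814 ]
 [ 0.9399 -0.0033 -0.3415]]
shift [-0.1588  0.1821 -0.0914] turn/180 [ 0.1109  0.195  -0.2381] rows 8.223743782189732
q [ 63.445   34.3152 -38.7009 117.1152   6.8123  25.7692 148.8849] pos [ 0.5008 -0.318   0.1616] F [ 0.4867 -0.5939 -1.1207] t 7.0333 0.04908960984709268
```

View pics/w3.png

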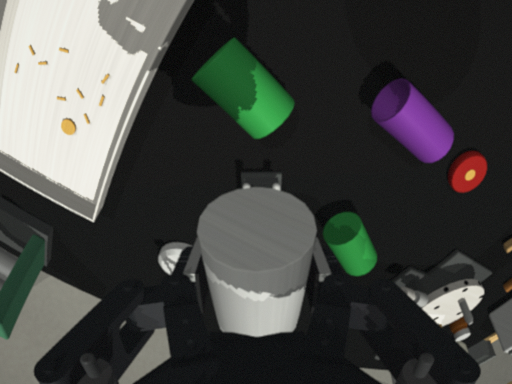

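The cup's closed end is still at (257,232), so it hasn't slipped, and the green and purple cups are undisturbed.

{"op": "drive_tool", "data": {"moves": [[[-0.018,0.02,-0.01],[0.012,0.022,-0.026],-0.2],[[-0.036,0.04,-0.02],[0.025,0.043,-0.053],-0.2],[[-0.053,0.061,-0.03],[0.037,0.065,-0.079],-0.2],[[-0.071,0.081,-0.041],[0.049,0.087,-0.106],-0.2],[[-0.088,0.101,-0.051],[0.062,0.108,-0.132],-0.2],[[-0.106,0.121,-0.061],[0.074,0.13,-0.159],-0.2],[[-0.124,0.142,-0.071],[0.086,0.152,-0.185],-0.2],[[-0.141,0.162,-0.081],[0.099,0.173,-0.212],-0.2],[[-0.159,0.182,-0.091],[0.111,0.195,-0.238],-0.2],[[-0.159,0.182,-0.091],[0.111,0.195,-0.238],-0.2],[[-0.159,0.182,-0.091],[0.111,0.195,-0.238],-0.2]]}}

```text
clock: 8.0
ee_pos: [0.5027, -0.0912, 0.2971]
eef_rot: [-159.3, -23.4, -111.2]
contact_force: [0.1, -0.1, -0.6]
width: 0.049
grip_force: 42.1
```

```bash
python3 - <<'E'
from go import *
p,b,R0=place(-60,.08);rel(p+[0,0,.06],b.as_matrix())
E
```

```text
shift [-0.2569  0.0212 -0.0466] turn/180 [ 0.1075  0.1982 -0.2356] rows 8.197733436120728
q [  0.006   14.4525 -19.072  124.8502  48.4381  50.7331 109.9335] pos [ 0.5027 -0.0912  0.2971] F [ 0.0943 -0.1081 -0.5725] t 8.0 0.04900419207765408
```

{"op": "drive_tool", "data": {"moves": [[[-0.026,0.002,-0.005],[0.011,0.02,-0.024],-0.2],[[-0.051,0.004,-0.009],[0.022,0.04,-0.047],-0.2],[[-0.077,0.006,-0.014],[0.032,0.059,-0.071],-0.2],[[-0.103,0.008,-0.019],[0.043,0.079,-0.094],-0.2],[[-0.128,0.011,-0.023],[0.054,0.099,-0.118],-0.2],[[-0.154,0.013,-0.028],[0.065,0.119,-0.141],-0.2],[[-0.18,0.015,-0.033],[0.075,0.139,-0.165],-0.2],[[-0.206,0.017,-0.037],[0.086,0.159,-0.188],-0.2],[[-0.231,0.019,-0.042],[0.097,0.178,-0.212],-0.2],[[-0.257,0.021,-0.047],[0.107,0.198,-0.236],-0.2],[[-0.257,0.021,-0.047],[0.107,0.198,-0.236],-0.2],[[-0.257,0.021,-0.047],[0.107,0.198,-0.236],-0.2]]}}

```text
clock: 9.0
ee_pos: [0.5606, 0.1506, 0.226]
eef_rot: [179.5, -69.9, -60.1]
contact_force: [-0.9, -0.8, -1.1]
width: 0.0491
grip_force: 42.2
```

```bash
python3 - <<'E'
from go import *
for u in(.08,.052,.001):
    p,b,R0=place(-60,u);rel(p,b.as_matrix())
print(R0.apply(mt), robot.observe()["ee_pos"]+R0.apply(pc))
im=[cv2.resize(robot.get_image(n)[y:y+120,x:x+160],(400,300),interpolation=cv2.INTER_CUBIC) for n,x,y in(("scene",230,90),("top",130,120))]
cv2.imwrite("pics/p1.png",np.hstack(im))
E
```

```text
shift [-0.0556 -0.0013  0.0156] turn/180 [0.0034 0.0006 0.0009] rows 1.3858478691769616
q [-37.4224  44.2572 -20.4993 117.4068  67.2164  90.7349 103.3536] pos [0.5606 0.1506 0.226 ] F [-0.8954 -0.8171 -1.1079] t 9.0 0.04914233136478426
shift [-0.0819 -0.0014  0.0252] turn/180 [0.0034 0.0006 0.0009] rows 2.0558767562890248
q [-37.4224  44.2572 -20.4993 117.4068  67.2164  90.7349 103.3536] pos [0.5606 0.1506 0.226 ] F [-0.8954 -0.8171 -1.1079] t 9.0 0.04914233136478426
shift [-0.1298 -0.0015  0.0427] turn/180 [0.0034 0.0006 0.0009] rows 3.27779481987832
q [-37.4224  44.2572 -20.4993 117.4068  67.2164  90.7349 103.3536] pos [0.5606 0.1506 0.226 ] F [-0.8954 -0.8171 -1.1079] t 9.0 0.04914233136478426
[-0.0063 -0.0013 -1.    ] [0.551  0.1666 0.1896]
```

View pics/p1.png

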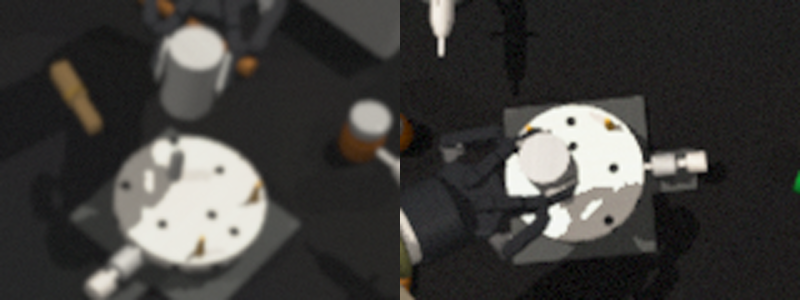

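```bash
python3 - <<'E'
from h import *
print(cast("top",[188.4,183.6],.265),cast("scene",[308.4,108.8],.265),tri([308.4,108.8],[188.4,183.6]))
E
```

```text
[[0.549 0.162 0.265]] [[0.5521 0.1679 0.265 ]] [0.551  0.1645 0.2658]
```

The views triangulate the closed end at (.551,.165,.266), against a prediction of (.551,.167,.265), so the hold is as planned. Descending over the peg.

{"op": "drive_tool", "data": {"moves": [[[-0.014,-0.001,0.004],[0.003,0.001,0.001],-0.2],[[-0.034,-0.001,0.01],[0.003,0.001,0.001],-0.2],[[-0.055,-0.001,0.016],[0.003,0.001,0.001],-0.2],[[-0.068,-0.001,0.02],[0.003,0.001,0.001],-0.2],[[-0.082,-0.001,0.025],[0.003,0.001,0.001],-0.2],[[-0.094,-0.001,0.03],[0.003,0.001,0.001],-0.2],[[-0.106,-0.001,0.034],[0.003,0.001,0.001],-0.2],[[-0.116,-0.001,0.038],[0.003,0.001,0.001],-0.2],[[-0.124,-0.001,0.041],[0.003,0.001,0.001],-0.2],[[-0.126,-0.001,0.041],[0.003,0.001,0.001],-0.2],[[-0.126,-0.001,0.041],[0.003,0.001,0.001],-0.2]]}}

```text
clock: 10.02
ee_pos: [0.5594, 0.1552, 0.0956]
eef_rot: [-178.9, -70.2, -61.1]
contact_force: [0.4, 0.2, -0.8]
width: 0.0497
grip_force: 42.2
```

```bash
python3 - <<'E'
from go import *
p,b,R0=place(-60,0);rel(p,b.as_matrix())
print(R0.apply(mt), robot.observe()["ee_pos"]+R0.apply(pc))
E
```

```text
shift [-0.0068  0.0002  0.0025] turn/180 [-0.0002 -0.0008 -0.001 ] rows 0.1744103213424551
q [-38.9594  57.0177 -18.9187 117.2503  71.1854  87.4192  91.2241] pos [0.5594 0.1552 0.0956] F [ 0.3818  0.1628 -0.7846] t 10.0167 0.04972895286600178
[ 0.004  -0.0007 -1.    ] [0.5501 0.1711 0.0592]
```

{"op": "drive_tool", "data": {"moves": [[[-0.001,0,0.0004],[0,0,0],-0.2],[[-0.002,0,0.0008],[0,0,0],-0.2],[[-0.003,0,0.0012],[0,0,0],-0.2],[[-0.004,0,0.0016],[0,0,0],-0.2],[[-0.005,0,0.002],[0,0,0],-0.2],[[-0.005,0,0.002],[0,0,0],-0.2]]}}

```text
clock: 10.52
ee_pos: [0.5597, 0.1551, 0.0907]
eef_rot: [-178.8, -70.2, -61.2]
contact_force: [0.3, -0.7, -1.4]
width: 0.0495
grip_force: 42.2
```

{"op": "drive_tool", "data": {"moves": [[[-0.001,0,0.0004],[0,0,0],-0.2],[[-0.002,0,0.0007],[0,0,0],-0.2],[[-0.002,0,0.0007],[0,0,0],-0.2]]}}

```text
clock: 10.77
ee_pos: [0.5596, 0.1551, 0.0884]
eef_rot: [-178.8, -70.2, -61.2]
contact_force: [0.7, -0.4, -1.1]
width: 0.0494
grip_force: 42.2
```

{"op": "drive_tool", "data": {"moves": [[[-0.0005,0,0.0002],[0,0,0],-0.2],[[-0.001,0,0.0004],[0,0,0],-0.2],[[-0.001,0,0.0004],[0,0,0],-0.2]]}}

```text
clock: 11.02
ee_pos: [0.5597, 0.155, 0.0882]
eef_rot: [-178.8, -70.2, -61.3]
contact_force: [-0.8, 1.3, 5.3]
width: 0.0492
grip_force: 42.5
```

{"op": "drive_tool", "data": {"moves": [[[-0.0005,0,0.0002],[0,0,0],-0.2],[[-0.001,0,0.0004],[0,0,0],-0.2],[[-0.001,0,0.0004],[0,0,0],-0.2]]}}

```text
clock: 11.27
ee_pos: [0.5598, 0.155, 0.0882]
eef_rot: [-178.6, -70.3, -61.4]
contact_force: [-3.4, 2.4, 10.8]
width: 0.0492
grip_force: 43.1
```

The rim has landed (force rose to 10.8 N with no more descent). I'll ease the press off, then open.

{"op": "drive_tool", "data": {"moves": [[[0.0012,0,-0.0005],[0,0,0],-0.2],[[0.0012,0,-0.0005],[0,0,0],-0.2],[[0.0012,0,-0.0005],[0,0,0],0.4],[[0.0012,0,-0.0005],[0,0,0],0.6],[[0.0012,0,-0.0005],[0,0,0],0.7],[[0.0012,0,-0.0005],[0,0,0],0.7],[[0.0012,0,-0.0005],[0,0,0],0.7],[[0.0012,0,-0.0005],[0,0,0],0.7]]}}

```text
clock: 11.93
ee_pos: [0.5597, 0.155, 0.0876]
eef_rot: [-178.8, -70.2, -61.2]
contact_force: [0.1, -0.3, 0.7]
width: 0.0727
grip_force: 0.0
```

{"op": "drive_tool", "data": {"moves": [[[0,0,-0.01],[0,0,0],0.7],[[0,0,-0.03],[0,0,0],0.7],[[0,0,-0.06],[0,0,0],0.7],[[0,0,-0.09],[0,0,0],0.7],[[0,0,-0.11],[0,0,0],0.7],[[0,0,-0.11],[0,0,0],0.7]]}}

```text
clock: 12.43
ee_pos: [0.5056, 0.2503, 0.1257]
eef_rot: [-178.5, -69.9, -61.2]
contact_force: [0.4, 0.6, -0.5]
width: 0.0724
grip_force: 0.0
```

```bash
python3 - <<'E'
from h import *;import fk
s=robot.observe();print(s["joint_pos"],s["ee_pos"],s["eef_rot"],s["contact_force"],s["clock"])
im=[cv2.resize(robot.get_image(n)[y:y+90,x:x+120],(400,300),interpolation=cv2.INTER_CUBIC) for n,x,y in(("scene",250,110),("top",150,140))]
cv2.imwrite("pics/p2.png",np.hstack(im))
# knob grasp IK, tool down, closing along stand x (yaw 3), both rolls
k=np.array([.5804,.1623,0])+.141*np.array([np.sin(np.radians(3)),-np.cos(np.radians(3)),0]);print("knob",k)
for yw in(3,183):
    y=np.radians(yw);R=toolR([0,0,-1],[np.cos(y),np.sin(y),0]);q,e,d=fk.ik(k+[0,0,.025],R,s["joint_pos"],mg=3,w=1e-3);print(yw,q.round(),e,d)
    rel(k+[0,0,.25],R)
E
```

```text
[-46.3788  55.203  -22.4182 112.4135  62.4751  92.7207  93.5047] [0.5056 0.2503 0.1257] [-178.4912  -69.8911  -61.2242] [ 0.357   0.6396 -0.4543] 12.4333
knob [0.5878 0.0215 0.    ]
3 [-18.  42.  14. 130. 237.   9. 117.] 4.086118594565109 14.314957863457826
shift [0.1973 0.0416 0.1781] turn/180 [ 0.4993 -0.1228 -0.7129] rows 22.097483234726894
q [-46.1749  55.2774 -22.1679 112.59    62.5942  92.6417  93.4641] pos [0.5073 0.246  0.1253] F [ 0.9673 -0.125  -0.8624] t 12.5333 0.07226263614969636
183 [ 21.  49. -45. 116.  57.  40. 121.] 0.10381155432840258 0.40091811239937186
shift [0.1973 0.0416 0.1781] turn/180 [-0.0938 -0.3814  0.1292] rows 10.394326075015204
q [-46.1749  55.2774 -22.1679 112.59    62.5942  92.6417  93.4641] pos [0.5073 0.246  0.1253] F [ 0.9673 -0.125  -0.8624] t 12.5333 0.07226263614969636
```

View pics/p2.png

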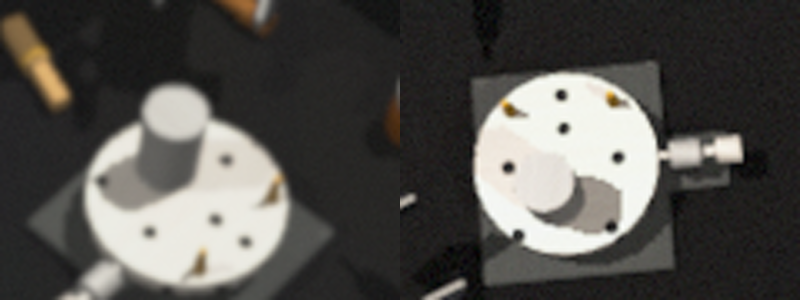

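The cup stands inverted over the peg, with its top at crop (175,112) in the scene view and (546,180) in the top view, untouched. Next I'll go up and over to the knob.

{"op": "drive_tool", "data": {"moves": [[[0.037,0,-0.013],[0,0,0],0.7],[[0.074,0,-0.026],[0,0,0],0.5],[[0.11,0,-0.039],[0,0,0],0.3],[[0.15,0,-0.052],[-0.009,-0.038,0.013],0.2],[[0.155,0.005,-0.03],[-0.02,-0.08,0.027],0.2],[[0.16,0.01,0.0],[-0.03,-0.12,0.04],0.2],[[0.165,0.015,0.035],[-0.04,-0.16,0.055],0.2],[[0.17,0.02,0.07],[-0.05,-0.2,0.068],0.2],[[0.175,0.025,0.1],[-0.06,-0.24,0.082],0.2],[[0.185,0.03,0.13],[-0.07,-0.28,0.095],0.2],[[0.19,0.035,0.16],[-0.08,-0.33,0.11],0.2],[[0.197,0.042,0.178],[-0.094,-0.381,0.129],0.2]]}}

```text
clock: 13.53
ee_pos: [0.5883, 0.0162, 0.2498]
eef_rot: [-177.9, -9.5, -84.3]
contact_force: [0.1, -0.0, -1.7]
width: 0.051
grip_force: 0.0
```

```bash
cat > kn.py <<'E'
from h import *
y=np.radians(183);R=toolR([0,0,-1],[np.cos(y),np.sin(y),0]);k=np.array([.5878,.0215,0])
for z in(.15,.10,.024):rel(k+[0,0,z],R)
E
python3 kn.py; python3 - <<'E'
from h import *
s=robot.observe();im=robot.get_image("wrist");cv2.imwrite("pics/w4.png",im);print(list(s["ee_pos"]),list(s["eef_rot"]))
E
```

```text
shift [-0.0217  0.0035  0.0975] turn/180 [-0.0129 -0.0526  0.0162] rows 2.396546170300514
q [ 11.6688  26.4213 -34.2228 109.3301  30.9607  52.9133 146.2602] pos [0.5883 0.0162 0.2498] F [ 0.131  -0.0499 -1.6569] t 13.5333 0.05098191367484851
shift [-0.03    0.0053  0.1468] turn/180 [-0.0129 -0.0526  0.0162] rows 3.594451656445621
q [ 11.6688  26.4213 -34.2228 109.3301  30.9607  52.9133 146.2602] pos [0.5883 0.0162 0.2498] F [ 0.131  -0.0499 -1.6569] t 13.5333 0.05098191367484851
shift [-0.0426  0.0081  0.2217] turn/180 [-0.0129 -0.0526  0.0162] rows 5.416230310596692
q [ 11.6688  26.4213 -34.2228 109.3301  30.9607  52.9133 146.2602] pos [0.5883 0.0162 0.2498] F [ 0.131  -0.0499 -1.6569] t 13.5333 0.05098191367484851
[np.float64(0.5883072917561766), np.float64(0.016199767670631353), np.float64(0.24979403465035938)] [np.float64(-177.90275170810312), np.float64(-9.513536596971226), np.float64(-84.25837411045048)]
```

View pics/w4.png

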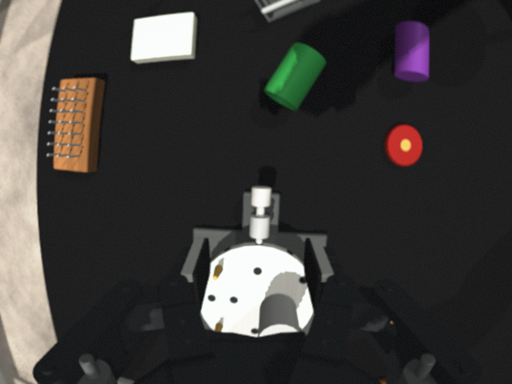

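The wrist view shows the knob at (261,196), the barrel at (261,226), and the cup standing on the turntable at (278,310).

```bash
python3 - <<'E'
from h import *
s=robot.observe();g=cv2.imread("pics/w4.png").min(2)
print(g[180:245:2,261])
r=[c for c in range(235,290) if g[196,c]>110];print(r[0],r[-1])
print(wcast([[(r[0]+r[-1])/2,196.]],.044,[.5883,.0162,.2498],[-177.9028,-9.5135,-84.2584]))
rows=[v for v in range(175,250) if g[v,261]>110];print(rows)
print(wcast([[261,v] for v in(186,208)],.05,[.5883,.0162,.2498],[-177.9028,-9.5135,-84.2584]))
E
```

```text
[ 15  21  19  78 164 250 249 250 249 249 250 249 249 240 243 245 245 215
 139 182 235 235 235 236 236 234 233 231 231 218 198 193  93]
251 270
[[0.5902 0.0221 0.044 ]]
[188, 189, 190, 191, 192, 193, 194, 195, 196, 197, 198, 199, 200, 201, 202, 203, 204, 205, 206, 207, 208, 209, 210, 211, 212, 213, 214, 215, 216, 217, 218, 219, 220, 221, 222, 223, 224, 225, 226, 227, 228, 229, 230, 231, 232, 233, 234, 235, 236, 237, 238, 239, 240, 241, 242, 243, 245, 246, 247, 248, 249]
[[0.5909 0.0088 0.05  ]
 [0.588  0.0357 0.05  ]]
```

{"op": "drive_tool", "data": {"moves": [[[-0.005,0.001,0.02],[-0.013,-0.053,0.016],0.2],[[-0.011,0.002,0.05],[-0.013,-0.053,0.016],0.2],[[-0.022,0.004,0.0975],[-0.013,-0.053,0.016],0.2],[[-0.026,0.0045,0.122],[-0.013,-0.053,0.016],0.2],[[-0.03,0.005,0.147],[-0.013,-0.053,0.016],0.2],[[-0.03,0.005,0.147],[-0.013,-0.053,0.016],0.2]]}}

```text
clock: 14.08
ee_pos: [0.5836, 0.0234, 0.0946]
eef_rot: [179.4, -0.2, -86.7]
contact_force: [-0.6, -0.5, -0.4]
width: 0.0514
grip_force: 0.0
```

```bash
python3 kn.py
```

```text
shift [ 0.0023 -0.0035 -0.0554] turn/180 [ 0.0034 -0.0013  0.0015] rows 1.332978587540554
q [ 13.5987  38.8397 -32.3211 114.8323  34.3452  36.7163 141.6933] pos [0.5836 0.0234 0.0946] F [-0.6181 -0.4794 -0.3821] t 14.0833 0.05139573387481337
shift [ 0.0021 -0.0041 -0.0054] turn/180 [ 0.0034 -0.0013  0.0015] rows 0.17047247598106524
q [ 13.5987  38.8397 -32.3211 114.8323  34.3452  36.7163 141.6933] pos [0.5836 0.0234 0.0946] F [-0.6181 -0.4794 -0.3821] t 14.0833 0.05139573387481337
shift [ 0.0018 -0.0049  0.0706] turn/180 [ 0.0034 -0.0013  0.0015] rows 1.6968824964666158
q [ 13.5987  38.8397 -32.3211 114.8323  34.3452  36.7163 141.6933] pos [0.5836 0.0234 0.0946] F [-0.6181 -0.4794 -0.3821] t 14.0833 0.05139573387481337
```

{"op": "drive_tool", "data": {"moves": [[[0.002,-0.0055,0.01],[0.003,-0.001,0.001],0.2],[[0.002,-0.0055,0.03],[0.003,-0.001,0.001],0.2],[[0.002,-0.0055,0.05],[0.003,-0.001,0.001],0.2],[[0.002,-0.0055,0.065],[0.003,-0.001,0.001],0.2],[[0.002,-0.0055,0.07],[0.003,-0.001,0.001],0.2],[[0.002,-0.0055,0.07],[0.003,-0.001,0.001],0.2]]}}

```text
clock: 14.58
ee_pos: [0.5922, 0.023, 0.0296]
eef_rot: [-179.6, -0.0, -86.9]
contact_force: [-0.4, -0.1, 0.9]
width: 0.0512
grip_force: 0.0
```

{"op": "drive_tool", "data": {"moves": [[[0,0,0],[0,0,0],-1],[[0,0,0],[0,0,0],-1],[[0,0,0],[0,0,0],-1],[[0,0,0],[0,0,0],-1],[[0,0,0],[0,0,0],-1],[[0,0,0],[0,0,0],-1],[[0,0,0],[0,0,0],-1],[[0,0,0],[0,0,0],-1]], "force": 80}}

```text
clock: 15.25
ee_pos: [0.5905, 0.0229, 0.0311]
eef_rot: [-179.7, -0.0, -86.9]
contact_force: [-8.6, 0.1, 10.7]
width: 0.0215
grip_force: 77.8
```

```bash
python3 - <<'E'
from h import *
s=robot.observe();print({k:s[k] for k in("ee_pos","eef_rot","contact_force","width","grip_force","joint_pos")})
u=np.array([-np.sin(np.radians(3)),np.cos(np.radians(3)),0]);R=Ro.from_euler("xyz",s["eef_rot"],degrees=True);print(R.inv().apply(-.019*u))
E
```

```text
{'ee_pos': array([0.5905, 0.0229, 0.0311]), 'eef_rot': array([-179.7043,   -0.0341,  -86.8521]), 'contact_force': array([-8.6335,  0.1041, 10.7064]), 'width': 0.021472935469820445, 'grip_force': 77.83259510993958, 'joint_pos': array([ 10.0827,  43.621 , -26.9066, 116.3434,  40.1884,  29.0506,
       136.7104])}
[0.019 0.    0.   ]
```

The grip is a bit high on the round knob (width 21.5 mm, 10.7 N pushing up). I'll reopen, go 7 mm lower and grip again.

{"op": "drive_tool", "data": {"moves": [[[0,0,0],[0,0,0],0],[[0,0,0],[0,0,0],0],[[0,0,0],[0,0,0],0],[[0,0.001,0.003],[0,0,0],0],[[0,0.001,0.006],[0,0,0],0],[[0,0.001,0.007],[0,0,0],0],[[0,0.001,0.007],[0,0,0],0]]}}

```text
clock: 15.83
ee_pos: [0.5915, 0.023, 0.0222]
eef_rot: [-179.6, 0.0, -86.9]
contact_force: [0.2, 0.6, 0.2]
width: 0.0424
grip_force: 0.0
```

{"op": "drive_tool", "data": {"moves": [[[0,0,0],[0,0,0],-1],[[0,0,0],[0,0,0],-1],[[0,0,0],[0,0,0],-1],[[0,0,0],[0,0,0],-1],[[0,0,0],[0,0,0],-1],[[0,0,0],[0,0,0],-1],[[0,0,0],[0,0,0],-1]], "force": 80}}

```text
clock: 16.42
ee_pos: [0.5905, 0.023, 0.0228]
eef_rot: [-179.7, 0.0, -86.9]
contact_force: [-5.0, 0.1, 5.2]
width: 0.0218
grip_force: 78.0
```

{"op": "drive_tool", "data": {"moves": [[[0.002,0,0],[0,0,0],-1],[[0.004,0,0],[0,0,0],-1],[[0.006,0,0],[0,0,0],-1],[[0.008,0,0],[0,0,0],-1],[[0.01,0,0],[0,0,0],-1],[[0.012,0,0],[0,0,0],-1],[[0.014,0,0],[0,0,0],-1],[[0.016,0,0],[0,0,0],-1],[[0.018,0,0],[0,0,0],-1],[[0.019,0,0],[0,0,0],-1],[[0.019,0,0],[0,0,0],-1],[[0.019,0,0],[0,0,0],-1]]}}

```text
clock: 17.42
ee_pos: [0.5916, 0.0073, 0.0228]
eef_rot: [-179.6, 0.3, -86.7]
contact_force: [-5.3, 8.9, 3.3]
width: 0.0221
grip_force: 78.1
```

```bash
python3 - <<'E'
from h import *
im=[cv2.resize(robot.get_image(n)[y:y+90,x:x+120],(400,300),interpolation=cv2.INTER_CUBIC) for n,x,y in(("scene",240,130),("wrist",200,180))]
cv2.imwrite("pics/f1.png",np.hstack(im))
s=robot.observe();print({k:s[k] for k in("ee_pos","contact_force","width","grip_force")})
E
```

```text
{'ee_pos': array([0.5916, 0.0073, 0.0228]), 'contact_force': array([-4.734 ,  8.7132,  3.9824]), 'width': 0.0219566658354713, 'grip_force': 78.06275010108948}
```

View pics/f1.png

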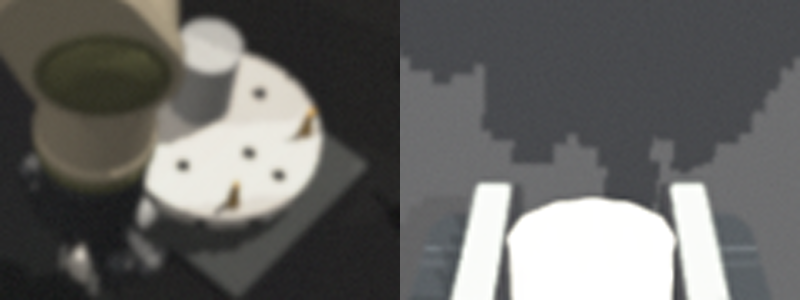

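The arm has moved 15.7 mm with about 8.9 N on it, which matches the spring. The cup still stands at crop (210,50). I'll pull a little further onto the stop.

{"op": "drive_tool", "data": {"moves": [[[0.001,0,0],[0,0,0],-1],[[0.002,0,0],[0,0,0],-1],[[0.003,0,0],[0,0,0],-1],[[0.0035,0,0],[0,0,0],-1],[[0.0035,0,0],[0,0,0],-1],[[0.0035,0,0],[0,0,0],-1],[[0.0035,0,0],[0,0,0],-1],[[0.0035,0,0],[0,0,0],-1],[[0.0035,0,0],[0,0,0],-1]]}}

```text
clock: 18.27
ee_pos: [0.5917, 0.005, 0.0228]
eef_rot: [-179.6, 0.3, -86.7]
contact_force: [-5.5, 11.1, 4.1]
width: 0.022
grip_force: 78.1
```

Total travel is 18.0 mm and the force has risen to 11 N, so the plunger is on its stop. I'll hold a moment and hand in.

{"op": "drive_tool", "data": {"moves": [[[0,0,0],[0,0,0],-1],[[0,0,0],[0,0,0],-1],[[0,0,0],[0,0,0],-1],[[0,0,0],[0,0,0],-1]]}}

```text
clock: 18.6
ee_pos: [0.5917, 0.005, 0.0228]
eef_rot: [-179.6, 0.3, -86.7]
contact_force: [-5.8, 12.1, 2.5]
width: 0.0218
grip_force: 78.1
```

```bash
python3 - <<'E'
from h import *
s=robot.observe();print({k:s[k] for k in("ee_pos","contact_force","width","grip_force")})
print(robot.sign_off())
E
```

```text
{'ee_pos': array([0.5917, 0.005 , 0.0228]), 'contact_force': array([-5.8364, 12.1436,  2.5217]), 'width': 0.021847705142543257, 'grip_force': 78.05382370948792}
the job is handed in; nothing more can be done
None
```

The cup stands upside down over the thick peg, let go, and the gripper is holding the plunger back about 18 mm, at its stop; the job is handed in at 18.6 s, and no verdict came back.

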